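# Lay a painting place with the full pot and crayons

### The job

Lay the painting place: heft the four shut wooden boxes to find the one whose pot is full (over twice as heavy as the others, whose pots are used up), slide it open, stand its pot upright in the middle of the scale's round pan and slide the box shut again. Then pour the crayon blocks from the held orange cup into the blue dish and stand the empty cup upright on the table, clear of the dish; every thick crayon lying on the table goes into the dish too. In the end all boxes are shut, upright and about where they stood at first, and the jar of brushes and the pink tub are left alone.

Things in the scene. Friction and masses are not known exactly. Their poses are not given: they have to be found in the camera images.
- box_1_center (a point): One of four identical loose wooden boxes, 130 long (own x), 56 wide (own y), walls 60 high, 5 thick, as is the floor; a 5 thick lid on top. This point: centre, 30 above its underside; z up, the lid opens towards +x. Grip across the width by the side walls. Weight with lid and used-up pot 0.31 kg, with the full pot 0.65 to 0.8 kg. Rubs on the table enough to slide the lid unheld.
- lid_1 (a joint): Sliding lid of box_1: m slid along the box's +x, 0 shut, 0.115 fully open (then juts 115 mm past the +x end, does not come off); takes 1 to 2 N, stays where left. Blue tab to push or pinch, 12 thick along x, 36 wide along y, 18 high, stands on the lid: tab centre 44 above the box's centre point and 55 to its -x side when shut; lid's top face 9 below tab centre.
- pot_1_center (a point): Closed white pot, red cap, in box_1 at the start: 40 diameter, 52 high; this point: its centre, half-way up. All look alike: one is full (0.38 to 0.52 kg), the rest used up (0.05 kg). Stands mid-box between two ribs across the box, 8 high, 6 thick, centred 25 either way along its x; 3 play. Grip it along the box's length with the tips above the ribs; 40 free each side. Pot top 3 below the wall tops.
- box_2_center (a point): One of four identical loose wooden boxes, 130 long (own x), 56 wide (own y), walls 60 high, 5 thick, as is the floor; a 5 thick lid on top. This point: centre, 30 above its underside; z up, the lid opens towards +x. Grip across the width by the side walls. Weight with lid and used-up pot 0.31 kg, with the full pot 0.65 to 0.8 kg. Rubs on the table enough to slide the lid unheld.
- lid_2 (a joint): Sliding lid of box_2: m slid along the box's +x, 0 shut, 0.115 fully open (then juts 115 mm past the +x end, does not come off); takes 1 to 2 N, stays where left. Blue tab to push or pinch, 12 thick along x, 36 wide along y, 18 high, stands on the lid: tab centre 44 above the box's centre point and 55 to its -x side when shut; lid's top face 9 below tab centre.
- pot_2_center (a point): Closed white pot, red cap, in box_2 at the start: 40 diameter, 52 high; this point: its centre, half-way up. All look alike: one is full (0.38 to 0.52 kg), the rest used up (0.05 kg). Stands mid-box between two ribs across the box, 8 high, 6 thick, centred 25 either way along its x; 3 play. Grip it along the box's length with the tips above the ribs; 40 free each side. Pot top 3 below the wall tops.
- box_3_center (a point): One of four identical loose wooden boxes, 130 long (own x), 56 wide (own y), walls 60 high, 5 thick, as is the floor; a 5 thick lid on top. This point: centre, 30 above its underside; z up, the lid opens towards +x. Grip across the width by the side walls. Weight with lid and used-up pot 0.31 kg, with the full pot 0.65 to 0.8 kg. Rubs on the table enough to slide the lid unheld.
- lid_3 (a joint): Sliding lid of box_3: m slid along the box's +x, 0 shut, 0.115 fully open (then juts 115 mm past the +x end, does not come off); takes 1 to 2 N, stays where left. Blue tab to push or pinch, 12 thick along x, 36 wide along y, 18 high, stands on the lid: tab centre 44 above the box's centre point and 55 to its -x side when shut; lid's top face 9 below tab centre.
- pot_3_center (a point): Closed white pot, red cap, in box_3 at the start: 40 diameter, 52 high; this point: its centre, half-way up. All look alike: one is full (0.38 to 0.52 kg), the rest used up (0.05 kg). Stands mid-box between two ribs across the box, 8 high, 6 thick, centred 25 either way along its x; 3 play. Grip it along the box's length with the tips above the ribs; 40 free each side. Pot top 3 below the wall tops.
- box_4_center (a point): One of four identical loose wooden boxes, 130 long (own x), 56 wide (own y), walls 60 high, 5 thick, as is the floor; a 5 thick lid on top. This point: centre, 30 above its underside; z up, the lid opens towards +x. Grip across the width by the side walls. Weight with lid and used-up pot 0.31 kg, with the full pot 0.65 to 0.8 kg. Rubs on the table enough to slide the lid unheld.
- lid_4 (a joint): Sliding lid of box_4: m slid along the box's +x, 0 shut, 0.115 fully open (then juts 115 mm past the +x end, does not come off); takes 1 to 2 N, stays where left. Blue tab to push or pinch, 12 thick along x, 36 wide along y, 18 high, stands on the lid: tab centre 44 above the box's centre point and 55 to its -x side when shut; lid's top face 9 below tab centre.
- pot_4_center (a point): Closed white pot, red cap, in box_4 at the start: 40 diameter, 52 high; this point: its centre, half-way up. All look alike: one is full (0.38 to 0.52 kg), the rest used up (0.05 kg). Stands mid-box between two ribs across the box, 8 high, 6 thick, centred 25 either way along its x; 3 play. Grip it along the box's length with the tips above the ribs; 40 free each side. Pot top 3 below the wall tops.
- pan_top (a point): Small bench scale, fixed: white base 110 x 110 x 26 with a round steel pan 94 across. This point: centre of the pan's top face, 40 above the table unloaded; the pan is springy (700 N/m) and sinks 5 to 7.5 under the full pot, under 1 beneath a used-up one.
- dish_in (a point): Fixed blue round bowl, 150 wide at the rim, 45 high; this point is the centre of its inner floor, about 5 above the table.
- cup_center (a point): Orange open cup, loose, nearly straight: 61 wide at the foot, 65 at the rim, 75 high, wall 3; holds the crayons and weighs about 0.09 kg empty. This point is on its axis half-way up; z points to its mouth.
- crayon_1_center (a point): Chunky crayon block (four of them), 17 x 17 x 26, 12 g, loose in the cup; this point is its centre.
- crayon_2_center (a point): Chunky crayon block (four of them), 17 x 17 x 26, 12 g, loose in the cup; this point is its centre.
- crayon_3_center (a point): Chunky crayon block (four of them), 17 x 17 x 26, 12 g, loose in the cup; this point is its centre.
- crayon_4_center (a point): Chunky crayon block (four of them), 17 x 17 x 26, 12 g, loose in the cup; this point is its centre.
- stick_1_center (a point): Thick crayon, a square stick 70 long (own y) and 16 x 16, 20 g, lying loose on the table beyond the boxes (1 to 3 of them; an absent one is None); this point is its centre.
- stick_2_center (a point): Thick crayon, a square stick 70 long (own y) and 16 x 16, 20 g, lying loose on the table beyond the boxes (1 to 3 of them; an absent one is None); this point is its centre.
- stick_3_center (a point): Thick crayon, a square stick 70 long (own y) and 16 x 16, 20 g, lying loose on the table beyond the boxes (1 to 3 of them; an absent one is None); this point is its centre.
- brush_jar: Bystander: grey jar, 56 diameter, 90 high, with brushes standing in it up to about 225 high; origin under its centre.
- pink_tub: Bystander: pink paint tub, 66 diameter, 67 high; origin under its centre.

How it is judged:
On the way, in this order (a step that is already met when the one before it is completed fails the run):
1. a box has been slid open (value of joint any of lid_1, lid_2, lid_3, lid_4 above 0.1 m), for 0.2 s.
2. the full pot, let go, stands upright on the scale pan and weighs it down (((horizontal distance between pot_1_center and pan_top below 0.03 m and z of pot_1_center in the frame of pan_top below 0.032 m and angle between pot_1_center's own z axis and vertical below 0.15 rad) or (horizontal distance between pot_2_center and pan_top below 0.03 m and z of pot_2_center in the frame of pan_top below 0.032 m and angle between pot_2_center's own z axis and vertical below 0.15 rad) or (horizontal distance between pot_3_center and pan_top below 0.03 m and z of pot_3_center in the frame of pan_top below 0.032 m and angle between pot_3_center's own z axis and vertical below 0.15 rad) or (horizontal distance between pot_4_center and pan_top below 0.03 m and z of pot_4_center in the frame of pan_top below 0.032 m and angle between pot_4_center's own z axis and vertical below 0.15 rad)) and height (world z) of pan_top below 0.0365 m and contact force between the fingers and pot_1 below 0.1 N and contact force between the fingers and pot_2 below 0.1 N and contact force between the fingers and pot_3 below 0.1 N and contact force between the fingers and pot_4 below 0.1 N), for 0.3 s.
3. all boxes are shut again (value of joint each of lid_1, lid_2, lid_3, lid_4 below 0.012 m), for 0.2 s.
4. the held cup is tipped well over (more than 65 degrees) above the dish (contact force between the fingers and cup above 0.3 N and angle between cup_center's own z axis and vertical above 1.13 rad and horizontal distance between cup_center and dish_in below 0.12 m and height (world z) of cup_center above 0.07 m), for 0.1 s.
At the end, for the whole second after the job is handed in: The full pot upright on the pan (centres within 30 mm), weighing it down; all boxes shut (within 15 mm), upright, within 100 mm of where they stood; all crayon blocks and thick crayons in the dish; cup upright on the table, its centre over 100 mm from the dish centre; all at rest (((horizontal distance between pot_1_center and pan_top below 0.03 m and z of pot_1_center in the frame of pan_top below 0.032 m and angle between pot_1_center's own z axis and vertical below 0.15 rad) or (horizontal distance between pot_2_center and pan_top below 0.03 m and z of pot_2_center in the frame of pan_top below 0.032 m and angle between pot_2_center's own z axis and vertical below 0.15 rad) or (horizontal distance between pot_3_center and pan_top below 0.03 m and z of pot_3_center in the frame of pan_top below 0.032 m and angle between pot_3_center's own z axis and vertical below 0.15 rad) or (horizontal distance between pot_4_center and pan_top below 0.03 m and z of pot_4_center in the frame of pan_top below 0.032 m and angle between pot_4_center's own z axis and vertical below 0.15 rad)) and height (world z) of pan_top below 0.0365 m and linear speed of each of pot_1, pot_2, pot_3, pot_4, crayon_1, crayon_2, crayon_3, crayon_4, stick_1, stick_2, stick_3, cup below 0.03 m/s and value of joint each of lid_1, lid_2, lid_3, lid_4 below 0.015 m and angle between each of box_1_center, box_2_center, box_3_center, box_4_center, cup_center's own z axis and vertical below 0.1 rad and height (world z) of each of box_1_center, box_2_center, box_3_center, box_4_center below 0.04 m and distance of each of box_1_center, box_2_center, box_3_center, box_4_center from where it was at the start of the episode below 0.1 m and horizontal distance between each of crayon_1_center, crayon_2_center, crayon_3_center, crayon_4_center and dish_in below 0.072 m and height (world z) of each of crayon_1_center, crayon_2_center, crayon_3_center, crayon_4_center below 0.055 m and horizontal distance between each of stick_1_center, stick_2_center, stick_3_center and dish_in below 0.075 m and height (world z) of each of stick_1_center, stick_2_center, stick_3_center below 0.07 m and height (world z) of cup_center below 0.045 m and horizontal distance between cup_center and dish_in above 0.1 m); the robot touches nothing.
It fails at once if the jar of brushes or the pink tub is shifted more than 30 mm or tipped (distance of any of brush_jar, pink_tub from where it was at the start of the episode above 0.03 m or angle between any of brush_jar, pink_tub's own z axis and vertical above 0.3 rad).
Of stick_1, stick_2, stick_3 only 1 to 3 are there at a start; the rules pass over those that are not, and their reading is None.
At some moment in a run one of box_1, box_2, box_3, box_4 may be knocked a few centimetres aside while the robot is not near it.
It also fails if it takes over 210 s, if anything falls off the work surface, if the arm or the gripper's body presses on something with over 40 N, if the wrist force passes 120 N, or if a joint passes its speed limit or range.

### The arm

A 6-joint arm with a two-finger parallel gripper is mounted at the origin on the work surface. World frame = base frame: x ahead of the robot, y to its left, z up, the work surface at z = 0. Lengths are in m, angles in rad, forces in N, time in s.
With the tool pointing down it reaches from about 0.3 to 0.775 m from the base axis. Payload 14.6 kg.
Tool frame: the origin (TCP) lies at the centre of the arm's flange, where the gripper is bolted on; the fingertips stand 199 mm ahead of it and the grasp point (between the pads) lies ctrl.tcp_to_grasp ahead of it (ctrl.tcp_to_grasp is the distance from the TCP to the grasp point, in m); z points along the fingers, y is the line along which they close (so a half turn about z gives the same grasp; the last joint's range is limited). The gripper opens to 94 mm and grips with 3 to 60 N. Pads are 16 mm wide; open, the fingers measure 119 mm over their backs; the gripper's body (75 mm by 177 mm) begins 78 mm behind the grasp point.
Start: joints at [1.117, 0.3, 1.521, -0, 1.321, -0.067], TCP at [0.207, 0.509, 0.405] pointing down, gripper open.
Joint ranges: [-3.03, 3.03], [-0.79, 2.21], [0.23, 2.52], [-1.04, 4.18], [0, 3.07], [-2.55, 2.55]. Speed limits (rad/s): [2.22, 2.22, 2.57, 3.14, 3.14, 3.14].

### API

Orientations are given as [roll, pitch, yaw] about the fixed x, y, z axes, in that order (R = Rz(yaw) Ry(pitch) Rx(roll)).
In Python, from station import ctrl gives the robot as it stands. The module is installed in compiled form; this text tells all that it offers.
- The arm moves only by the shell command python3 -m jog 'ROWS' [OPENING] [FORCE]. ROWS is JSON, a list of rows, each a list of 6 numbers: the shift along the tool's x, y, z in cm, then the turn, a rotation vector about the tool's x, y, z in rad. In form: [[tx, ty, tz, ax, ay, az], ...]. A call has 1 to 8 rows; each row is the pose to reach, as a shift and turn from the pose commanded when the call began, along the tool's axes at that moment; what a row does not reach only later rows make up. A row lasts 1/10 s, in which the tool goes at most 50 mm and 8.59 degrees, less where a joint would pass 70% of its speed; a pose out of reach is approached as far as the arm can. A call with a gripper value outside its range is refused whole. OPENING is the opening in per cent of the stroke, from 0 (shut) to 100 (fully open), set as the call begins (- or left out, the last holds). The fingers move at their own pace and stop on an object; FORCE is the grip in N (left out, the last holds). Time passes only in rows, so rows that repeat a pose let the fingers close. It gives the time, the measured TCP pose, the force, the opening and the grip force at its end, in the units of the state.
- ctrl.get_obs(): the state, without advancing time (a new reading comes with each control period).
- ctrl.camera(name): name is "side" or "top"; returns a dict with "img" (384x512x3 uint8, blue, green, red), "intrinsics" (3x3 intrinsics, pixels), "k1" (the pictures are not rectified: a ray, as slopes to the right and down, at radius r is drawn at 1 + k1 r^2 times it, then the intrinsics apply), "R" (3x3) and "t" (3): a world point X has camera coordinates R X + t. Camera axes: x right, y down, z forward; pixel columns grow to the right and rows downward; lengths in m; the calibration is good to about 2 mm. A picture is of the moment at which its call begins. There is no depth.
- ctrl.hand_in(): hands the job in; it is judged then, once.
The state is a dict: "time_s": time; "qpos": joint angles; "joint_vel": joint speeds; "tau": joint torques, N m; "ee_pos": TCP position; "eef_rot": TCP orientation; "force": force on the tool from outside, world axes, zero at the start; "moment": the same for the moment, N m; "grip_width": finger opening in m; "grip_force": force on a finger pad.
Only numpy, scipy, OpenCV 4.12 (cv2) and the standard library are available. Lean on these libraries where they do the work, as an engineer would, in place of code of your own. Each camera call takes 0.05 s, during which the arm holds its last target. There are 200 camera calls.

## Working session

There is one attempt and no reset: what is moved stays moved. The work goes in short steps, Python scripts to look and compute and a shell command to move; the robot and the scene stay as the last step left them, time stands still between calls to the robot, and variables do not carry over. Pictures are saved under pics/ and viewed, at most 16 in all, crops included, and the job is handed in when it is done.

```bash
mkdir -p pics; cat > h.py <<'E'
import numpy as np, cv2
from scipy.spatial.transform import Rotation as Ro
from station import ctrl
def snap(n,f):
    c=ctrl.camera(n); cv2.imwrite('pics/'+f,c['img']); np.save('pics/'+n+'.npy',c,allow_pickle=True); return c
def load(n): return np.load('pics/'+n+'.npy',allow_pickle=True).item()
def pix(c,X):
    p=c['R']@np.array(X,float)+c['t']; s=p[:2]/p[2]; s=s*(1+c['k1']*(s@s)); return (c['intrinsics']@[s[0],s[1],1])[:2]
def world(c,uv,z):
    K=c['intrinsics']; d=np.array([(uv[0]-K[0,2])/K[0,0],(uv[1]-K[1,2])/K[1,1]]); s=d.copy()
    for _ in range(20): s=d/(1+c['k1']*(s@s))
    r=c['R'].T@[s[0],s[1],1]; o=-c['R'].T@c['t']; return o+r*(z-o[2])/r[2]
def pose():
    o=ctrl.get_obs(); return np.array(o['ee_pos']),Ro.from_euler('xyz',o['eef_rot'])
def go(g,yaw=None,pitchR=None):
    """rows for grasp point g(world), tool down, closing line (y) at yaw"""
    p,R=pose()
    if pitchR is None:
        if yaw is None: T=R
        else:
            T=[]
            for k in (0,np.pi):
                y=np.array([np.cos(yaw+k),np.sin(yaw+k),0]);z=np.array([0,0,-1.]);x=np.cross(y,z)
                T.append(Ro.from_matrix(np.c_[x,y,z]))
            T=min(T,key=lambda t:(R.inv()*t).magnitude())
    else: T=pitchR
    tcp=np.array(g)-T.apply([0,0,1])*ctrl.tcp_to_grasp
    print('shift cm',(R.inv().apply(tcp-p)*100).round(2),'rot',(R.inv()*T).as_rotvec().round(3))
E
python3 - <<'E'
from h import *
for n in('top','side'):
    c=snap(n,n+'0.png'); print(n,(-c['R'].T@c['t']).round(3),c['intrinsics'][0,0],c['k1'])
print(ctrl.tcp_to_grasp,ctrl.get_obs())
E
```

```text
top [ 0.467 -0.052  0.95 ] 352.19850098711197 -0.0024488653949469603
side [0.409 0.694 0.817] 394.20776825933916 -0.0018529818181664663
0.1804 {'time_s': 0.1, 'qpos': array([ 1.11741808e+00,  3.00406685e-01,  1.52152662e+00,  3.28596128e-06,
        1.32070973e+00, -6.65752469e-02]), 'joint_vel': array([-0.00014643, -0.00230484, -0.00122926,  0.00024888, -0.00114557,
       -0.00011752]), 'tau': array([ 6.16641664e-04, -5.32649338e+01, -3.53279793e+01,  7.09325960e-02,
        2.34852458e-02, -4.61851059e-06]), 'ee_pos': array([0.20745163, 0.50934021, 0.40414459]), 'eef_rot': array([-3.14054482e+00, -7.30531757e-05,  2.75478880e+00]), 'force': array([0.66881029, 0.57123171, 1.78269753]), 'moment': array([0.00544152, 0.04086795, 0.00559261]), 'grip_force': 0.0, 'grip_width': 0.09385896690470596}
```

View pics/top0.png

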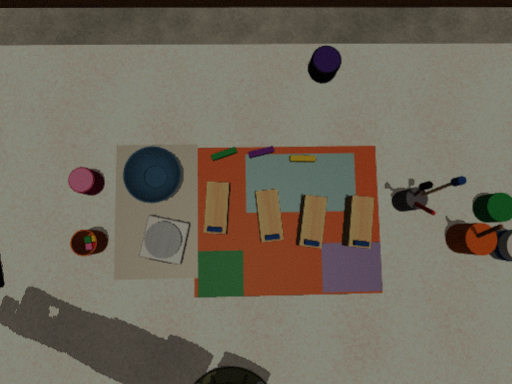

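View pics/side0.png

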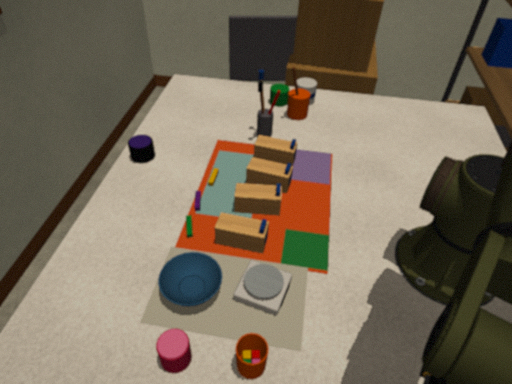

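The top view shows, from left to right: the cup with the crayons (84,242), the pink tub (83,180), the dish (153,174), the scale (164,240), four boxes with blue tabs at their robot-side ends (tabs at 214,229; 271,237; 312,243; 360,243), and sticks (224,154), (261,152), (302,158). The jar is at (408,198).

```bash
cat > m.py <<'E'
from h import *
def rects(c,lo,hi,amin,z,roi=None):
    hsv=cv2.cvtColor(c['img'],cv2.COLOR_BGR2HSV); m=cv2.inRange(hsv,lo,hi)
    out=[]
    for k in cv2.findContours(m,cv2.RETR_EXTERNAL,cv2.CHAIN_APPROX_NONE)[0]:
        if cv2.contourArea(k)<amin: continue
        ctr,_,_=cv2.minAreaRect(k)
        if roi and not(roi[0]<ctr[0]<roi[2] and roi[1]<ctr[1]<roi[3]): continue
        P=np.float32([world(c,q,z)[:2] for q in k[:,0].astype(float)])
        (x,y),s,a=cv2.minAreaRect(P*1000); L=max(s); a=a if s[0]>=s[1] else a+90
        out.append((round(ctr[0]),round(ctr[1]),round(x),round(y),round(max(s)),round(min(s)),round((a+90)%180-90,1)))
    return sorted(out)
E
python3 - <<'E'
from m import *
c=load('top'); hsv=cv2.cvtColor(c['img'],cv2.COLOR_BGR2HSV)
for n,p in dict(wood=(217,200),tab=(214,229),mat=(240,240),pan=(160,240),base=(183,225),dish=(153,175),cup=(75,243),pink=(80,180),g=(224,154),p=(261,152),y=(302,158),tab4=(360,243)).items(): print(n,hsv[p[1],p[0]],world(c,p,0.0).round(3))
print('wood',rects(c,(12,50,90),(25,160,255),200,.065))
print('tab',rects(c,(105,120,40),(125,255,255),20,.083,(190,180,400,300)))
print('dish',rects(c,(95,120,30),(115,255,200),600,.045,(100,100,200,220)))
print('pan',rects(c,(0,0,60),(179,60,150),600,.040,(130,200,200,280)))
E
```

```text
wood [ 18 143 128] [0.554 0.028 0.   ]
tab [109 183  67] [0.476 0.037 0.   ]
mat [  9 192 130] [ 0.446 -0.032  0.   ]
pan [ 40  15 101] [0.45  0.181 0.   ]
base [ 28  25 133] [0.489 0.12  0.   ]
dish [102 133  65] [0.625 0.201 0.   ]
cup [  6 204  35] [0.447 0.404 0.   ]
pink [172 118 128] [0.615 0.396 0.   ]
g [ 66 174  79] [0.68  0.008 0.   ]
p [146 167  67] [ 0.685 -0.093 -0.   ]
y [ 24 206 129] [ 0.666 -0.206  0.   ]
tab4 [110 189  62] [ 0.431 -0.355  0.   ]
wood [(165, 211, 526, 151, 334, 252, -0.2), (200, 21, 1025, 65, 85, 51, -25.4), (216, 207, 530, 26, 131, 57, -4.3), (263, 26, 1011, -103, 129, 98, 89.7), (269, 215, 508, -107, 130, 57, 5.4), (313, 221, 491, -218, 130, 57, -9.3), (362, 217, 499, -342, 153, 56, -7.0), (471, 22, 1019, -666, 83, 51, -22.6)]
tab [(214, 229, 476, 30, 32, 8, 84.1), (272, 237, 454, -111, 32, 9, -84.9), (311, 243, 438, -209, 33, 9, 80.8), (362, 243, 434, -332, 33, 9, 81.8)]
dish [(152, 174, 621, 193, 141, 141, 0.1)]
pan []
```

```bash
python3 - <<'E'
from h import *
a=cv2.imread('pics/top0.png')[130:270,60:400]; cv2.imwrite('pics/a.png',cv2.resize(cv2.convertScaleAbs(a,alpha=1.5),(800,329),interpolation=cv2.INTER_CUBIC))
E
```

```text
(no output)
```

View pics/a.png

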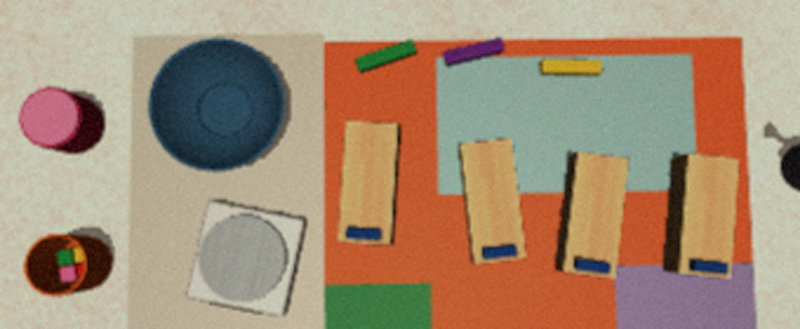

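Sizes fit (lids 130 x 57, dish 141 to 150). Box D comes from its tab: about (0.488,-0.340), yaw -7.5°. Next I heft box A.

```bash
python3 - <<'E'
from h import *
go([.53,.026,.2],np.radians(85.7))
E
```

```text
shift cm [-48.11 -32.59   2.41] rot [-0.001 -0.    -0.312]
```

```bash
python3 -m jog '[[-24,-16,2.4,0,0,-0.31],[-24,-16,2.4,0,0,-0.31],[-24,-16,2.4,0,0,-0.31],[-24,-16,2.4,0,0,-0.31],[-24,-16,2.4,0,0,-0.31],[-24,-16,2.4,0,0,-0.31],[-24,-16,2.4,0,0,-0.31],[-24,-16,2.4,0,0,-0.31]]' 90; python3 - <<'E'
from h import *
go([.53,.026,.2],np.radians(85.7))
E
```

```text
time_s: 0.9
ee_pos: [0.3697, 0.2701, 0.3805]
eef_rot: [-3.141, -0.0, 3.063]
force: [0.4, -0.6, 0.4]
grip_width: 0.0844
grip_force: 0.0
shift cm [-1.790e+01 -2.307e+01  1.000e-02] rot [-0.    -0.    -0.004]
```

```bash
python3 -m jog '[[-17.9,-23.1,0,0,0,0],[-17.9,-23.1,0,0,0,0],[-17.9,-23.1,0,0,0,0],[-17.9,-23.1,0,0,0,0],[-17.9,-23.1,0,0,0,0],[-17.9,-23.1,0,0,0,0],[-17.9,-23.1,0,0,0,0],[-17.9,-23.1,0,0,0,0]]'; python3 - <<'E'
from m import *
go([.53,.026,.2],np.radians(85.7))
c=snap('side','s1.png')
print('tab',rects(c,(105,120,30),(125,255,255),15,.083,(200,100,350,260)))
for P in [(.475,.030,.083),(.454,-.111,.083),(.438,-.209,.083),(.434,-.332,.083)]: print(pix(c,P).round(1))
E
```

```text
time_s: 1.7
ee_pos: [0.5302, 0.0274, 0.3802]
eef_rot: [3.141, -0.001, 3.065]
force: [-0.2, -0.2, -0.0]
grip_width: 0.0845
grip_force: 0.0
shift cm [ 0.01 -0.14 -0.02] rot [ 0.    -0.001 -0.002]
tab [(262, 226, 475, 41, 38, 7, 84.9)]
[262.9 223.1]
[278.  186.9]
[287.5 165.4]
[292.8 141.1]
```

View pics/s1.png

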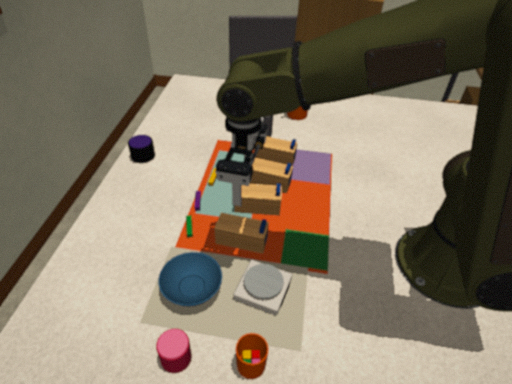

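The side view has the open gripper over the boxes and box A untouched at (242,232). I descend, grip and lift.

```bash
python3 -m jog '[[0,0,4,0,0,0],[0,0,8,0,0,0],[0,0,12,0,0,0],[0,0,14.5,0,0,0],[0,0,16.2,0,0,0],[0,0,16.2,0,0,0]]' && python3 -m jog '[[0,0,0,0,0,0],[0,0,0,0,0,0],[0,0,0,0,0,0],[0,0,0,0,0,0],[0,0,0,0,0,0],[0,0,0,0,0,0]]' 0 30 && python3 -m jog '[[0,0,-1,0,0,0],[0,0,-2,0,0,0],[0,0,-3,0,0,0],[0,0,-3,0,0,0],[0,0,-3,0,0,0],[0,0,-3,0,0,0],[0,0,-3,0,0,0],[0,0,-3,0,0,0]]'
```

```text
time_s: 2.35
ee_pos: [0.5292, 0.0284, 0.2169]
eef_rot: [-3.141, -0.004, 3.067]
force: [-0.4, 0.4, 0.2]
grip_width: 0.0846
grip_force: 0.0
time_s: 2.95
ee_pos: [0.5303, 0.0264, 0.2196]
eef_rot: [-3.141, 0.001, 3.065]
force: [-3.6, -1.9, 6.5]
grip_width: 0.056
grip_force: 30.0
time_s: 3.75
ee_pos: [0.5301, 0.0266, 0.2483]
eef_rot: [-3.142, -0.001, 3.065]
force: [0.1, 0.3, -7.5]
grip_width: 0.0557
grip_force: 30.0
```

```bash
python3 -m jog '[[0,0,0,0,0,0],[0,0,0,0,0,0],[0,0,0,0,0,0]]' && python3 -m jog '[[0,0,0.8,0,0,0],[0,0,1.6,0,0,0],[0,0,2.3,0,0,0],[0,0,2.8,0,0,0],[0,0,2.9,0,0,0],[0,0,2.9,0,0,0]]' && python3 -m jog '[[0,0,0,0,0,0],[0,0,0,0,0,0],[0,0,0,0,0,0],[0,0,0,0,0,0]]' 90 && python3 -m jog '[[0,0,-3,0,0,0],[0,0,-7,0,0,0],[0,0,-11,0,0,0],[0,0,-11,0,0,0],[0,0,-11,0,0,0]]' 90; python3 - <<'E'
from m import *
c=snap('side','s2.png')
print('tab',rects(c,(105,120,30),(125,255,255),15,.083,(200,100,350,260)))
c=snap('top','t2.png')
print('wood',rects(c,(12,50,90),(25,160,255),200,.065))
print('tab',rects(c,(105,120,40),(125,255,255),20,.083,(190,180,400,300)))
E
```

```text
time_s: 4.05
ee_pos: [0.5301, 0.0266, 0.2486]
eef_rot: [3.142, -0.0, 3.065]
force: [-0.1, 0.6, -7.3]
grip_width: 0.0558
grip_force: 30.0
time_s: 4.65
ee_pos: [0.5301, 0.0266, 0.2195]
eef_rot: [3.142, -0.0, 3.065]
force: [-1.3, -0.0, -5.8]
grip_width: 0.0562
grip_force: 30.0
time_s: 5.05
ee_pos: [0.5302, 0.0266, 0.2199]
eef_rot: [3.142, 0.001, 3.065]
force: [0.0, -0.1, -0.1]
grip_width: 0.0833
grip_force: 0.0
time_s: 5.55
ee_pos: [0.53, 0.0266, 0.3301]
eef_rot: [3.142, 0.002, 3.065]
force: [-0.5, 0.4, -1.1]
grip_width: 0.0848
grip_force: 0.0
tab [(262, 227, 475, 43, 34, 8, 87.9)]
wood [(133, 212, 525, 232, 330, 89, -0.0), (189, 157, 659, 93, 142, 62, 89.1), (256, 26, 1011, -97, 1364, 103, 90.0), (270, 215, 508, -109, 130, 63, 5.0), (313, 221, 491, -218, 130, 58, -9.0), (361, 217, 500, -341, 153, 57, -6.8)]
tab [(272, 237, 454, -111, 32, 9, -84.9), (311, 243, 438, -209, 33, 9, 80.8), (361, 243, 434, -332, 33, 9, 81.8)]
```

Box A is the full one at 7.3 N. Next, its tab.

```bash
python3 - <<'E'
from h import *
go([.4752,.0308,.087],np.radians(85.6))
E
```

```text
shift cm [5.48 0.   6.11] rot [-0.    -0.002 -0.   ]
```

```bash
python3 -m jog '[[3,0,0,0,0,0],[5.5,0,0,0,0,0],[5.5,0,3,0,0,0],[5.5,0,5,0,0,0],[5.5,0,6.0,0,0,0],[5.5,0,6.0,0,0,0],[5.5,0,6.0,0,0,0]]' 65 && python3 -m jog '[[0,0,0,0,0,0],[0,0,0,0,0,0],[0,0,0,0,0,0],[0,0,0,0,0,0],[0,0,0,0,0,0]]' 0 12
```

```text
time_s: 6.35
ee_pos: [0.4755, 0.0308, 0.2698]
eef_rot: [-3.142, -0.0, 3.065]
force: [0.4, -0.6, 0.0]
grip_width: 0.0612
grip_force: 0.0
time_s: 6.85
ee_pos: [0.4754, 0.0308, 0.2699]
eef_rot: [-3.142, 0.0, 3.065]
force: [-1.1, 0.4, 2.6]
grip_width: 0.0359
grip_force: 12.0
```

```bash
python3 -m jog '[[-1,0,0,0,0,0],[-2.5,0,0,0,0,0],[-4,0,0,0,0,0],[-5.5,0,0,0,0,0],[-7,0,0,0,0,0],[-8.5,0,0,0,0,0],[-10,0,0,0,0,0],[-11,0,0,0,0,0]]' && python3 -m jog '[[-0.4,0,0,0,0,0],[-0.4,0,0,0,0,0],[-0.4,0,0,0,0,0]]' && python3 -m jog '[[0,0,0,0,0,0],[0,0,0,0,0,0],[0,0,0,0,0,0],[0,0,-4,0,0,0],[0,0,-8,0,0,0],[0,0,-12,0,0,0],[0,0,-14,0,0,0],[0,0,-14,0,0,0]]' 65 && python3 -m jog '[[5,0,0,0,0,0],[10,0,0,0,0,0],[15,0,0,0,0,0],[20,0,0,0,0,0],[25,0,0,0,0,0],[25,0,0,0,0,0]]'; python3 - <<'E'
from m import *
c=snap('side','s3.png')
c=snap('top','t3.png')
a=c['img'][130:270,60:400]; cv2.imwrite('pics/a3.png',cv2.resize(cv2.convertScaleAbs(a,alpha=1.5),(800,329),interpolation=cv2.INTER_CUBIC))
E
```

```text
time_s: 7.65
ee_pos: [0.5864, 0.0223, 0.2698]
eef_rot: [3.141, 0.001, 3.065]
force: [-1.8, 1.4, 4.9]
grip_width: 0.0357
grip_force: 12.0
time_s: 7.95
ee_pos: [0.5894, 0.022, 0.2699]
eef_rot: [3.141, 0.001, 3.065]
force: [0.9, 0.9, 4.5]
grip_width: 0.036
grip_force: 12.0
time_s: 8.75
ee_pos: [0.5889, 0.0221, 0.4127]
eef_rot: [3.141, 0.005, 3.065]
force: [-0.2, 0.4, -0.3]
grip_width: 0.061
grip_force: 0.0
time_s: 9.35
ee_pos: [0.3355, 0.0416, 0.4087]
eef_rot: [3.142, -0.0, 3.065]
force: [1.3, 0.3, 0.6]
grip_width: 0.0615
grip_force: 0.0
```

View pics/a3.png

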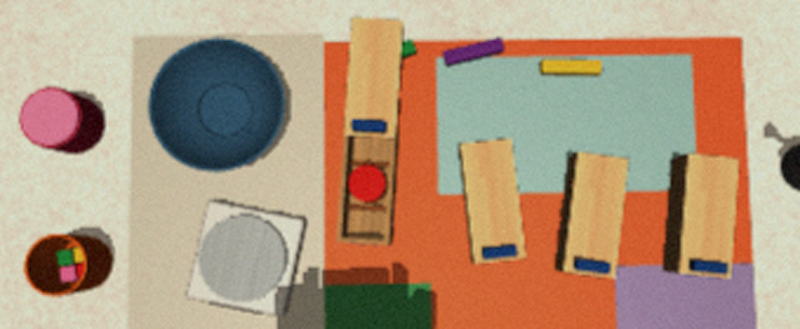

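The box is open. The cap is at crop (367,183), i.e. full-image (216,208), and the pan is at about (164,239).

```bash
python3 - <<'E'
from m import *
c=load('top')
def cen(c,lo,hi,z,roi):
    x0,y0,x1,y1=roi; m=cv2.inRange(cv2.cvtColor(c['img'],cv2.COLOR_BGR2HSV),lo,hi)[y0:y1,x0:x1]
    k=max(cv2.findContours(m,cv2.RETR_EXTERNAL,cv2.CHAIN_APPROX_NONE)[0],key=cv2.contourArea)
    P=np.float32([world(c,q,z)[:2] for q in (k[:,0]+[x0,y0]).astype(float)]); print(cv2.minEnclosingCircle(P*1000), P.mean(0).round(4))
cen(c,(0,200,90),(6,255,255),.057,(195,190,240,230))
c2=np.load('pics/top.npy',allow_pickle=True).item(); c2['img']=cv2.imread('pics/top0.png')
g=c2['img'][205:275,130:200]; gg=cv2.GaussianBlur(cv2.cvtColor(g,cv2.COLOR_BGR2GRAY),(3,3),0)
ci=cv2.HoughCircles(cv2.resize(gg,None,fx=4,fy=4),cv2.HOUGH_GRADIENT,1,200,param1=80,param2=20,minRadius=60,maxRadius=90)
print(ci); u=ci[0,0]/4; print(world(c2,(u[0]+130,u[1]+205),.04))
cen(c2,(0,0,80),(179,45,119),.04,(135,210,195,270))
s=load('side'); print('side cap',); cen(s,(0,180,70),(8,255,255),.057,(215,210,270,250))
go([.53,.0266,.2],np.radians(-4.4))
E
```

```text
((530.1572265625, 27.55477523803711), 20.112855911254883) [0.5301 0.0268]
NoneTraceback (most recent call last):
  File "<stdin>", line 11, in <module>
TypeError: 'NoneType' object is not subscriptable
```

```bash
python3 - <<'E'
from m import *
c=load('top'); c['img']=cv2.imread('pics/top0.png')
g=cv2.resize(c['img'][205:275,130:200],None,fx=8,fy=8,interpolation=cv2.INTER_CUBIC)
for z,y,x,r in [(.04,.181,.45,.047)]:
    pass
h=cv2.cvtColor(c['img'],cv2.COLOR_BGR2HSV)
print(h[240,140:190,1:].tolist())
# ellipse-fit: pan gray, drawn with candidate
m=((h[...,1]<40)&(h[...,2]<118)&(h[...,2]>75)).astype(np.uint8); m[:212]=0;m[268:]=0;m[:,:138]=0;m[:,190:]=0
m=cv2.morphologyEx(m,cv2.MORPH_OPEN,np.ones((7,7)))
k=max(cv2.findContours(m,0,1)[0],key=cv2.contourArea); P=np.float32([world(c,q,.04)[:2] for q in k[:,0].astype(float)])*1000
print(cv2.minEnclosingCircle(P),cv2.fitEllipse(P))
go([.53,.027,.2],np.radians(-4.4))
E
```

```text
[[50, 127], [49, 119], [38, 113], [30, 118], [18, 114], [18, 99], [15, 101], [22, 103], [20, 101], [17, 103], [20, 101], [18, 100], [20, 102], [18, 102], [17, 105], [18, 101], [22, 104], [15, 99], [13, 102], [13, 98], [15, 101], [19, 106], [19, 106], [19, 106], [20, 103], [14, 107], [19, 105], [15, 104], [15, 103], [15, 99], [18, 99], [17, 105], [15, 104], [20, 102], [18, 99], [17, 106], [12, 104], [23, 102], [20, 102], [17, 108], [16, 96], [25, 71], [29, 97], [29, 133], [31, 125], [34, 90], [39, 52], [49, 99], [49, 129], [51, 129]]
((453.49359130859375, 163.50119018554688), 48.5686149597168) ((452.92437744140625, 164.1821746826172), (91.75939178466797, 93.40232849121094), 87.15287780761719)
shift cm [-19.12   0.03   2.92] rot [-1.000e-03  1.000e-03 -1.571e+00]
```

```bash
python3 -m jog '[[-2,0,0,0,0,0.15],[-4,0,0,0,0,0.3],[-6,0,0,0,0,0.45],[-8,0,0,0,0,0.6],[-10,0,0,0,0,0.75],[-12,0,0,0,0,0.9],[-14,0,0,0,0,1.05],[-14,0,0,0,0,1.05]]'; python3 - <<'E'
from h import *
go([.53,.027,.2],np.radians(-4.4))
E
```

```text
time_s: 10.25
ee_pos: [0.4818, 0.0301, 0.4077]
eef_rot: [-3.139, -0.001, 2.011]
force: [1.0, -0.3, -0.3]
grip_width: 0.0613
grip_force: 0.0
shift cm [-2.34  4.24  2.71] rot [-0.003 -0.     0.517]
```

```bash
python3 -m jog '[[-2.3,4.2,2.7,0,0,0.15],[-2.3,4.2,2.7,0,0,0.3],[-2.3,4.2,2.7,0,0,0.45],[-2.3,4.2,2.7,0,0,0.52],[-2.3,4.2,2.7,0,0,0.52],[-2.3,4.2,2.7,0,0,0.52],[-2.3,4.2,2.7,0,0,0.52]]' 65 ; python3 - <<'E'
from m import *
go([.53,.027,.042],np.radians(-4.4))
c=load('side'); n=snap('side','s4.png'); d=cv2.absdiff(c['img'],n['img']); print(rects(n,(0,180,70),(8,255,255),10,.057,(215,205,270,250)))
E
```

```text
time_s: 10.95
ee_pos: [0.5271, 0.0278, 0.3824]
eef_rot: [-3.141, -0.0, 1.498]
force: [-1.1, -0.3, -0.4]
grip_width: 0.061
grip_force: 0.0
shift cm [-0.06  0.3  16.  ] rot [-0.    -0.     0.004]
[(220, 245, 568, 98, 81, 49, -0.4), (242, 227, 529, 30, 41, 39, -80.0)]
```

```bash
python3 -m jog '[[-0.1,0.3,3,0,0,0],[-0.1,0.3,7,0,0,0],[-0.1,0.3,11,0,0,0],[-0.1,0.3,13.5,0,0,0],[-0.1,0.3,15,0,0,0],[-0.1,0.3,16,0,0,0],[-0.1,0.3,16,0,0,0],[-0.1,0.3,16,0,0,0]]' && python3 -m jog '[[0,0,0,0,0,0],[0,0,0,0,0,0],[0,0,0,0,0,0],[0,0,0,0,0,0],[0,0,0,0,0,0]]' 0 25 && python3 -m jog '[[0,0,-1,0,0,0],[0,0,-3,0,0,0],[0,0,-5,0,0,0],[0,0,-8,0,0,0],[0,0,-11,0,0,0],[0,0,-13,0,0,0],[0,0,-13,0,0,0],[0,0,-13,0,0,0]]'; python3 - <<'E'
from m import *
snap('side','s5.png')
go([.453,.164,.15],np.radians(-4.4))
E
```

```text
time_s: 11.8
ee_pos: [0.5302, 0.0266, 0.2233]
eef_rot: [3.141, -0.0, 1.495]
force: [0.0, -0.5, -0.1]
grip_width: 0.0613
grip_force: 0.0
time_s: 12.3
ee_pos: [0.5302, 0.0265, 0.2232]
eef_rot: [3.14, -0.0, 1.495]
force: [0.9, 0.1, 5.7]
grip_width: 0.0397
grip_force: 25.0
time_s: 13.1
ee_pos: [0.5297, 0.0266, 0.3519]
eef_rot: [-3.14, 0.0, 1.495]
force: [-0.7, -0.4, -5.3]
grip_width: 0.0397
grip_force: 25.0
shift cm [13.12 -8.69  2.1 ] rot [-0.002  0.     0.001]
```

View pics/s5.png

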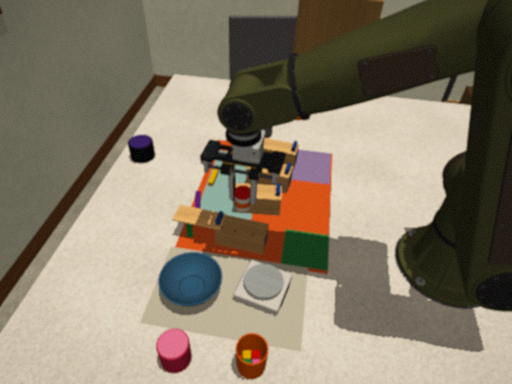

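The pot hangs in the grip at (242,195). I carry it to the pan.

```bash
python3 -m jog '[[3,-2,0,0,0,0],[6,-4,0,0,0,0],[9,-6,0,0,0,0],[12,-8,0,0,0,0],[13.1,-8.7,0.5,0,0,0],[13.1,-8.7,1.5,0,0,0],[13.1,-8.7,2.1,0,0,0],[13.1,-8.7,2.1,0,0,0]]'; python3 - <<'E'
from m import *
go([.453,.164,.074],np.radians(-4.4))
snap('side','s6.png')
c=snap('top','t6.png')
E
```

```text
time_s: 13.95
ee_pos: [0.4535, 0.1629, 0.33]
eef_rot: [-3.139, 0.001, 1.494]
force: [-0.3, 0.3, -4.5]
grip_width: 0.0398
grip_force: 25.0
shift cm [ 0.11 -0.04  7.56] rot [-0.003  0.001 -0.   ]
```

View pics/s6.png

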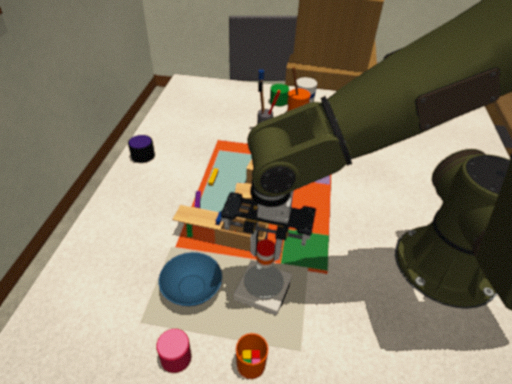

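The pot is above the pan at (265,250). I lower it and let go.

```bash
python3 -m jog '[[0.1,0,2,0,0,0],[0.1,0,4,0,0,0],[0.1,0,5.5,0,0,0],[0.1,0,6.7,0,0,0],[0.1,0,7.2,0,0,0],[0.1,0,7.5,0,0,0],[0.1,0,7.5,0,0,0],[0.1,0,7.5,0,0,0]]' && python3 -m jog '[[0,0,0,0,0,0],[0,0,0,0,0,0],[0,0,0,0,0,0],[0,0,0,0,0,0],[0,0,0,0,0,0]]' 70 && python3 -m jog '[[0,0,-2,0,0,0],[0,0,-4,0,0,0],[0,0,-7,0,0,0],[0,0,-11,0,0,0],[0,0,-15,0,0,0],[0,0,-18,0,0,0],[0,0,-18,0,0,0]]'; python3 - <<'E'
from m import *
snap('side','s7.png')
go([.588,.0215,.2],np.radians(85.6))
E
```

```text
time_s: 14.85
ee_pos: [0.4534, 0.1648, 0.2572]
eef_rot: [3.141, -0.0, 1.495]
force: [-0.8, -0.6, -3.2]
grip_width: 0.0396
grip_force: 25.0
time_s: 15.35
ee_pos: [0.4533, 0.1648, 0.2568]
eef_rot: [3.141, -0.0, 1.495]
force: [-0.1, -0.5, 0.0]
grip_width: 0.0656
grip_force: 0.0
time_s: 16.05
ee_pos: [0.4532, 0.1648, 0.4407]
eef_rot: [3.135, -0.002, 1.495]
force: [0.3, 0.6, -0.4]
grip_width: 0.066
grip_force: 0.0
shift cm [-13.27  14.51   5.8 ] rot [ 0.003  0.002 -1.57 ]
```

View pics/s7.png

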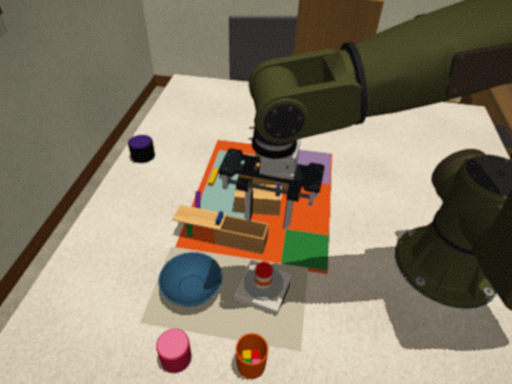

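The pot stands upright on the pan at (264,273). Next I shut the lid.

```bash
python3 -m jog '[[-2,2,0,0,0,-0.15],[-4,4,0,0,0,-0.3],[-6,6,0,0,0,-0.45],[-8,8,0,0,0,-0.6],[-10,10,1,0,0,-0.75],[-12,12,2,0,0,-0.9],[-13,14,3,0,0,-1.05],[-13,14,3,0,0,-1.05]]'; python3 - <<'E'
from m import *
go([.5895,.022,.16],np.radians(85.6))
c=snap('side','s8.png')
print('tab',rects(c,(105,120,30),(125,255,255),8,.083,(200,100,300,250)), pix(c,(.5895,.022,.076)))
E
```

```text
time_s: 16.9
ee_pos: [0.5842, 0.023, 0.4031]
eef_rot: [-3.139, -0.004, 2.548]
force: [-0.9, 0.4, -0.5]
grip_width: 0.066
grip_force: 0.0
shift cm [-0.53  0.23  6.27] rot [-0.002 -0.005 -0.517]
tab [(219, 218, 587, 32, 39, 10, 85.7), (278, 189, 453, -103, 41, 6, -82.9), (288, 168, 436, -200, 43, 7, 84.0)] [219.10117284 216.31951746]
```

```bash
python3 -m jog '[[-0.5,0.2,3,0,0,-0.15],[-0.5,0.2,6,0,0,-0.3],[-0.5,0.2,6.2,0,0,-0.45],[-0.5,0.2,6.2,0,0,-0.52],[-0.5,0.2,6.2,0,0,-0.52],[-0.5,0.2,6.2,0,0,-0.52]]' 65; python3 - <<'E'
from m import *
go([.5895,.022,.088],np.radians(85.6))
E
```

```text
time_s: 17.55
ee_pos: [0.5879, 0.0238, 0.3448]
eef_rot: [3.142, 0.0, 3.061]
force: [0.1, 0.1, -0.2]
grip_width: 0.0613
grip_force: 0.0
shift cm [-0.17 -0.17  7.64] rot [ 0.     0.    -0.004]
```

```bash
python3 -m jog '[[-0.2,-0.2,3,0,0,0],[-0.2,-0.2,5.5,0,0,0],[-0.2,-0.2,7,0,0,0],[-0.2,-0.2,7.6,0,0,0],[-0.2,-0.2,7.6,0,0,0],[-0.2,-0.2,7.6,0,0,0]]' && python3 -m jog '[[0,0,0,0,0,0],[0,0,0,0,0,0],[0,0,0,0,0,0],[0,0,0,0,0,0],[0,0,0,0,0,0]]' 0 12 && python3 -m jog '[[1,0,0,0,0,0],[2.5,0,0,0,0,0],[4,0,0,0,0,0],[5.5,0,0,0,0,0],[7,0,0,0,0,0],[8.5,0,0,0,0,0],[10,0,0,0,0,0],[11,0,0,0,0,0]]' && python3 -m jog '[[0.4,0,0,0,0,0],[0.7,0,0,0,0,0],[0.7,0,0,0,0,0]]' && python3 -m jog '[[0,0,0,0,0,0],[0,0,0,0,0,0],[0,0,0,0,0,0],[0,0,-4,0,0,0],[0,0,-8,0,0,0],[0,0,-12,0,0,0],[0,0,-14,0,0,0],[0,0,-14,0,0,0]]' 65 && python3 -m jog '[[5,-5,0,0,0,0],[10,-5,0,0,0,0],[12,-10,0,0,0,0],[12,-15,0,0,0,0],[12,-20,0,0,0,0],[12,-20,0,0,0,0]]'; python3 - <<'E'
from m import *
c=snap('top','t9.png')
print('wood',rects(c,(12,50,90),(25,160,255),200,.065))
print('tab',rects(c,(105,120,40),(125,255,255),20,.083,(190,180,400,300)))
for r in [((50,100,30),(85,255,255)),((130,80,30),(165,255,255)),((20,140,80),(32,255,255))]: print('stick',rects(c,*r,40,.012,(190,130,400,200)))
E
```

```text
time_s: 18.15
ee_pos: [0.5903, 0.0213, 0.2698]
eef_rot: [3.141, 0.002, 3.064]
force: [0.6, 0.7, 0.9]
grip_width: 0.0615
grip_force: 0.0
time_s: 18.65
ee_pos: [0.5902, 0.0213, 0.2689]
eef_rot: [3.141, 0.0, 3.065]
force: [-0.4, 1.6, 2.3]
grip_width: 0.0359
grip_force: 12.0
time_s: 19.45
ee_pos: [0.4798, 0.0298, 0.2689]
eef_rot: [3.141, 0.001, 3.065]
force: [1.5, 2.3, 1.6]
grip_width: 0.0362
grip_force: 12.0
time_s: 19.75
ee_pos: [0.4736, 0.0302, 0.2688]
eef_rot: [-3.141, 0.0, 3.065]
force: [-1.1, 1.4, 4.5]
grip_width: 0.0359
grip_force: 12.0
time_s: 20.55
ee_pos: [0.4736, 0.0302, 0.4112]
eef_rot: [3.141, 0.005, 3.065]
force: [0.4, 0.7, -0.9]
grip_width: 0.061
grip_force: 0.0
time_s: 21.15
ee_pos: [0.3374, -0.1632, 0.4075]
eef_rot: [3.142, -0.001, 3.061]
force: [0.7, 0.8, 0.7]
grip_width: 0.061
grip_force: 0.0
wood [(39, 26, 1013, 484, 202, 99, 89.7), (164, 211, 526, 155, 335, 249, -1.3), (215, 208, 528, 28, 131, 57, -4.2), (221, 26, 1011, 2, 684, 99, 89.9), (269, 215, 508, -107, 130, 57, 5.2), (313, 221, 491, -218, 130, 57, -8.6), (357, 224, 483, -329, 130, 57, -6.5), (442, 26, 1009, -589, 380, 100, 89.9)]
tab [(213, 230, 474, 31, 32, 8, 84.1), (272, 237, 454, -111, 32, 9, -86.0), (311, 243, 438, -209, 33, 9, 81.8), (358, 246, 428, -322, 32, 7, 88.8)]
stick [(223, 153, 679, 9, 67, 15, -72.0)]
stick [(261, 151, 683, -92, 69, 15, -76.6)]
stick [(302, 158, 662, -205, 68, 14, 89.2)]
```

All the boxes are shut. Box D was knocked about 12 mm, which is harmless. Next I measure the cup, tub and dish.

```bash
python3 - <<'E'
from m import *
c=load('top')
def cen(c,lo,hi,z,roi):
    x0,y0,x1,y1=roi; m=cv2.inRange(cv2.cvtColor(c['img'],cv2.COLOR_BGR2HSV),lo,hi)[y0:y1,x0:x1]
    k=max(cv2.findContours(m,cv2.RETR_EXTERNAL,cv2.CHAIN_APPROX_NONE)[0],key=cv2.contourArea)
    P=np.float32([world(c,q,z)[:2] for q in (k[:,0]+[x0,y0]).astype(float)]); h=cv2.convexHull(P*1000); print(cv2.minEnclosingCircle(P*1000), cv2.fitEllipse(h))
cen(c,(0,120,20),(14,255,255),.075,(60,220,112,265))
cen(c,(155,60,90),(179,255,255),.067,(60,160,112,200))
cen(c,(95,100,20),(118,255,200),.045,(110,130,200,220))
s=snap('side','s9.png')
cen(s,(0,120,20),(14,255,255),.075,(225,325,280,380))
print(pix(s,(.446,.385,.075)),ctrl.get_obs()['qpos'].round(3))
a=s['img'][320:384,220:290]; b=c['img'][210:270,55:125]
cv2.imwrite('pics/cup.png',np.hstack([cv2.resize(a,(400,400)),cv2.resize(b,(400,400))]))
E
```

```text
((450.10400390625, 335.5547790527344), 44.90934753417969) ((449.9042053222656, 336.7721252441406), (62.21968078613281, 91.93147277832031), 3.8486850261688232)
((605.4889526367188, 362.0888671875), 32.07499313354492) ((605.9312133789062, 362.1800537109375), (62.3939094543457, 63.26405715942383), 138.349365234375)
((620.3539428710938, 192.32752990722656), 72.75460815429688) ((620.8861694335938, 192.56631469726562), (143.44752502441406, 143.55926513671875), 162.04708862304688)
((446.4433898925781, 362.25274658203125), 44.7591552734375) ((447.9185791015625, 361.2484130859375), (64.5462417602539, 90.78738403320312), 4.920559406280518)
[249.87733229 366.32161474] [-0.544 -0.107  1.961 -0.     1.29  -2.034]
```

View pics/cup.png

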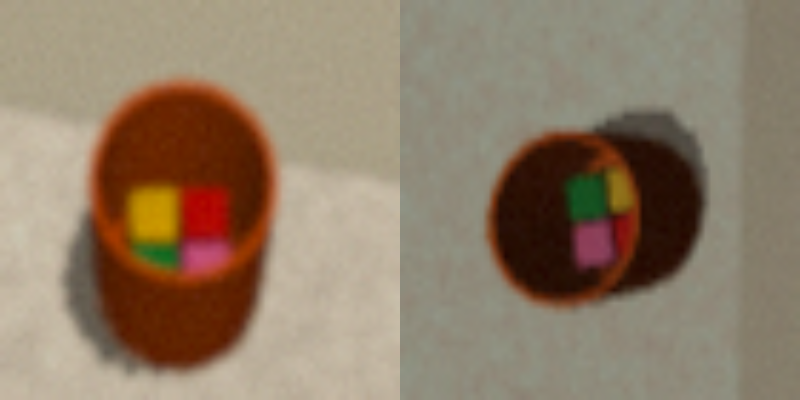

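The left crop shows the cup rim centre at side (252,349.4); the right crop shows it at top (83.7,242.8). The four blocks lie inside.

```bash
python3 - <<'E'
from h import *
c=load('top');s=load('side')
print(world(c,(83.7,242.8),.075),world(s,(252,349.4),.075))
def tool(closing,tilt,side):
    pass
E
```

```text
[0.44838853 0.34716682 0.075     ] [0.44756232 0.35213076 0.075     ]
```

```bash
python3 -m jog '[[0,5,0,0,0,0.15],[0,10,0,0,0,0.3],[0,15,0,0,0,0.45],[0,20,0,0,0,0.6],[0,25,0,0,0,0.75],[0,30,0,0,0,0.83],[0,35,0,0,0,0.83],[0,38,0,0,0,0.83]]' 100; python3 - <<'E'
from h import *
go([.448,.349,.25],np.radians(38)); print(ctrl.get_obs()['qpos'].round(3))
E
```

```text
time_s: 22.05
ee_pos: [0.363, 0.1615, 0.408]
eef_rot: [-3.141, -0.0, 2.231]
force: [2.0, -1.8, -0.6]
grip_width: 0.094
grip_force: 0.0
shift cm [ 9.59 18.21 -2.26] rot [-0.001 -0.    -0.003]
[ 0.326 -0.052  1.909 -0.     1.286 -0.334]
```

```bash
python3 -m jog '[[2.4,4.6,-2,0,0,0],[4.8,9.1,-2,0,0,0],[7.2,13.7,-2,0,0,0],[9.6,18.2,-2,0,0,0],[9.6,18.2,-2,0,0,0],[9.6,18.2,-2,0,0,0],[9.6,18.2,-2,0,0.1,0],[9.6,18.2,-2,0,0.1,0]]'; python3 - <<'E'
from h import *
print(ctrl.get_obs()['qpos'].round(3))
E
```

```text
time_s: 22.85
ee_pos: [0.4474, 0.3462, 0.4286]
eef_rot: [-3.141, -0.102, 2.234]
force: [0.9, -0.3, 1.1]
grip_width: 0.0939
grip_force: 0.0
[ 0.581  0.318  1.442  0.103  1.391 -0.101]
```

```bash
cat >> h.py <<'E'
def tilt(yaw,a):
    y=np.array([np.cos(yaw),np.sin(yaw),0]);z=np.array([0,0,-1.]);x=np.cross(y,z)
    return Ro.from_matrix(np.c_[x,y,z])*Ro.from_rotvec([0,a,0])
E
python3 - <<'E'
from h import *
go([.448,.349,.20],pitchR=tilt(np.radians(38),-.785))
E
```

```text
shift cm [11.85  0.23 11.36] rot [-0.    -0.887  0.   ]
```

```bash
python3 -m jog '[[3,0.1,1,0,-0.12,0],[5,0.2,2,0,-0.25,0],[8,0.2,4,0,-0.4,0],[10,0.2,6,0,-0.55,0],[11.5,0.2,9,0,-0.7,0],[11.8,0.2,11,0,-0.8,0],[11.8,0.2,11.3,0,-0.887,0],[11.8,0.2,11.3,0,-0.887,0]]'; python3 - <<'E'
from h import *
go([.448,.349,.050],pitchR=tilt(np.radians(38),-.785)); print(ctrl.get_obs()['qpos'].round(3))
snap('side','s10.png')
E
```

```text
time_s: 23.65
ee_pos: [0.3698, 0.4491, 0.3274]
eef_rot: [-3.141, 0.791, 2.237]
force: [0.3, 0.4, -0.2]
grip_width: 0.0942
grip_force: 0.0
shift cm [1.068e+01 1.000e-02 1.050e+01] rot [0.001 0.006 0.002]
[ 0.904  0.492  1.493 -0.77   1.442  0.457]
```

View pics/s10.png

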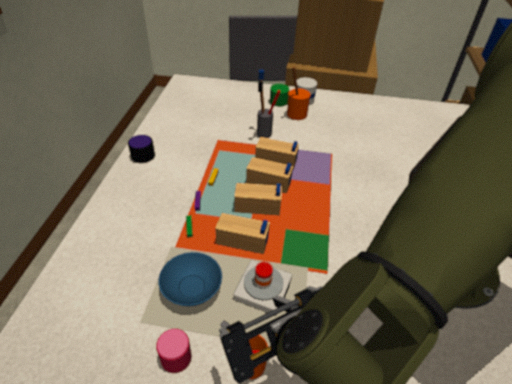

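The arm is tilted with the gripper over the cup at (252,355). I descend and grip.

```bash
python3 -m jog '[[2,0,2,0,0,0],[4.5,0,4.5,0,0,0],[7,0,7,0,0,0],[9,0,9,0,0,0],[10,0,10,0,0,0],[10.7,0,10.5,0,0,0],[10.7,0,10.5,0,0,0],[10.7,0,10.5,0,0,0]]' && python3 -m jog '[[0,0,0,0,0,0],[0,0,0,0,0,0],[0,0,0,0,0,0],[0,0,0,0,0,0],[0,0,0,0,0,0]]' 0 15; python3 - <<'E'
from h import *
go([.448,.349,.20],pitchR=tilt(np.radians(38),-.785))
E
```

```text
time_s: 24.5
ee_pos: [0.3699, 0.4507, 0.1795]
eef_rot: [3.139, 0.786, 2.233]
force: [-0.1, -0.7, 0.5]
grip_width: 0.0936
grip_force: 0.0
time_s: 25.0
ee_pos: [0.3696, 0.4505, 0.1783]
eef_rot: [3.141, 0.787, 2.235]
force: [-1.3, -0.5, 2.4]
grip_width: 0.0641
grip_force: 15.0
shift cm [-10.63  -0.07 -10.48] rot [0.001 0.002 0.   ]
```

```bash
python3 -m jog '[[-2,0,-2,0,0,0],[-4.5,0,-4.5,0,0,0],[-7,0,-7,0,0,0],[-9,0,-9,0,0,0],[-10.6,0,-10.5,0,0,0],[-10.6,0,-10.5,0,0,0],[-10.6,0,-10.5,0,0,0]]'; python3 - <<'E'
from h import *
go([.6017,.244,.20],pitchR=tilt(np.radians(20),-.785)); print(ctrl.get_obs()['qpos'].round(3))
E
```

```text
time_s: 25.7
ee_pos: [0.3698, 0.45, 0.3264]
eef_rot: [-3.141, 0.787, 2.235]
force: [-0.6, -0.1, -1.7]
grip_width: 0.064
grip_force: 15.0
shift cm [-13.07   9.52  12.93] rot [0.222 0.002 0.223]
[ 0.904  0.494  1.491 -0.766  1.441  0.459]
```

```bash
python3 -m jog '[[-2.6,1.9,2.6,0.05,0,0.05],[-5.2,3.8,5.2,0.09,0,0.09],[-7.8,5.7,7.8,0.13,0,0.13],[-10.5,7.6,10.4,0.18,0,0.18],[-13.1,9.5,12.9,0.222,0,0.223],[-13.1,9.5,12.9,0.222,0,0.223],[-13.1,9.5,12.9,0.222,0,0.223],[-13.1,9.5,12.9,0.222,0,0.223]]'; python3 - <<'E'
from h import *
print(ctrl.get_obs()['qpos'].round(3))
for a in (-.4,.1,.6,1.2): print(a);go([.6017,.244,.135],pitchR=tilt(np.radians(20),a))
E
```

```text
time_s: 26.5
ee_pos: [0.5573, 0.3644, 0.3276]
eef_rot: [-3.14, 0.787, 1.922]
force: [-0.9, 0.3, -0.8]
grip_width: 0.0639
grip_force: 15.0
[ 0.598  0.673  1.207 -0.758  1.522  0.389]
-0.4
shift cm [-2.23  0.05  5.99] rot [0.    0.387 0.002]
0.1
shift cm [-9.4   0.04 11.3 ] rot [-0.     0.887  0.002]
0.6
shift cm [-13.15   0.03  19.4 ] rot [-1.000e-03  1.387e+00  2.000e-03]
1.2
shift cm [-1.192e+01  2.000e-02  2.999e+01] rot [-1.000e-03  1.987e+00  2.000e-03]
```

```bash
python3 -m jog '[[-0.5,0,2.5,0,0.1,0],[-1,0,4.5,0,0.22,0],[-2.2,0,6,0,0.36,0],[-4.2,0,7.4,0,0.5,0],[-6.2,0,9,0,0.64,0],[-7.9,0,10.2,0,0.77,0],[-9.4,0,11.3,0,0.887,0],[-9.4,0,11.3,0,0.887,0]]'; python3 - <<'E'
from h import *
print(ctrl.get_obs()['qpos'].round(3))
for a in (.3,.5,.7,.95,1.2): print(a);go([.6017,.244,.135],pitchR=tilt(np.radians(20),a))
snap('side','s11.png')
E
```

```text
time_s: 27.3
ee_pos: [0.6081, 0.2252, 0.316]
eef_rot: [3.14, -0.102, 1.919]
force: [-0.2, 0.1, -2.1]
grip_width: 0.0639
grip_force: 15.0
[ 0.287  0.596  1.309  0.107  1.244 -0.096]
0.3
shift cm [-3.41  0.04  0.53] rot [ 0.002  0.198 -0.001]
0.5
shift cm [-6.86  0.04  1.58] rot [ 0.002  0.398 -0.001]
0.7
shift cm [-10.02   0.04   3.31] rot [ 0.002  0.598 -0.001]
0.95
shift cm [-13.39   0.04   6.28] rot [ 0.002  0.848 -0.   ]
1.2
shift cm [-15.92   0.04  10.  ] rot [ 0.002  1.098 -0.   ]
```

View pics/s11.png

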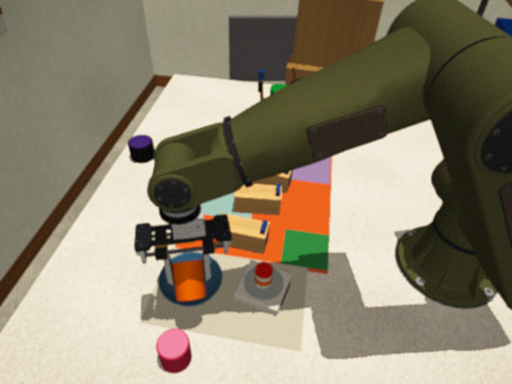

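The cup is over the dish at (190,280), about 50° tipped with its mouth away from the camera. I pour.

```bash
python3 -m jog '[[-1.7,0,0.2,0,0.1,0],[-3.4,0,0.5,0,0.2,0],[-5.2,0,1,0,0.3,0],[-6.9,0,1.6,0,0.4,0],[-8.5,0,2.4,0,0.5,0],[-10,0,3.3,0,0.6,0],[-11.8,0,4.7,0,0.72,0],[-13.4,0,6.3,0,0.85,0]]' && python3 -m jog '[[-0.5,0,1,0,0.05,0],[-0.5,0,1,0,0.05,0],[-0.5,0,1,0,0.05,0]]'; python3 - <<'E'
from h import *
print(ctrl.get_obs()['qpos'].round(3))
for a in (1.2,): print(a);go([.6017,.244,.135],pitchR=tilt(np.radians(20),a))
E
```

```text
time_s: 28.15
ee_pos: [0.6513, 0.1085, 0.2391]
eef_rot: [-3.139, -0.951, 1.922]
force: [0.8, 0.6, -2.0]
grip_width: 0.0637
grip_force: 15.0
time_s: 28.45
ee_pos: [0.6496, 0.1135, 0.2299]
eef_rot: [-3.14, -0.996, 1.922]
force: [-0.3, 0.7, -1.0]
grip_width: 0.0641
grip_force: 15.0
[ 0.031  0.785  1.291  0.922  1.54  -0.59 ]
1.2
shift cm [-4.06 -0.04 -0.84] rot [-0.003  0.204  0.001]
```

```bash
python3 -m jog '[[-2,0,-0.4,0,0.1,0],[-4,0,-0.8,0,0.2,0],[-5.6,0,-0.8,0,0.3,0],[-5.6,0,-0.8,0,0.3,0],[-5.6,0,-1.5,0,0.3,0],[-5.6,0,-0.8,0,0.3,0],[-5.6,0,-1.5,0,0.3,0],[-5.6,0,-0.8,0,0.3,0]]'; python3 - <<'E'
from h import *
print(ctrl.get_obs()['qpos'].round(3))
snap('side','s12.png')
for a in (.6,.1): go([.6017,.244,.16],pitchR=tilt(np.radians(20),a))
E
```

```text
time_s: 29.25
ee_pos: [0.663, 0.0768, 0.1887]
eef_rot: [3.128, -1.298, 1.933]
force: [0.1, 0.9, -0.8]
grip_width: 0.0635
grip_force: 15.0
[-0.036  0.899  1.246  1.13   1.728 -0.666]
shift cm [13.72 -0.    3.94] rot [ 0.001 -0.699  0.002]
shift cm [1.892e+01 1.000e-02 1.119e+01] rot [ 1.000e-03 -1.199e+00  2.000e-03]
```

View pics/s12.png

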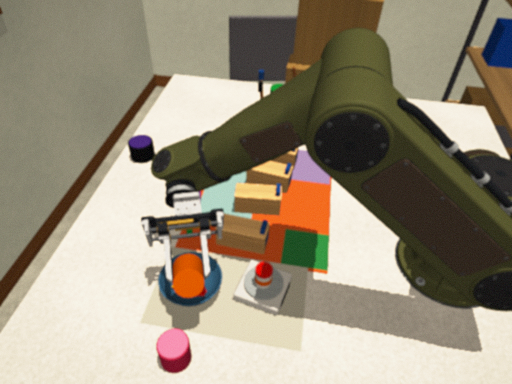

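The cup is fully tipped, its foot facing the camera at (190,278). I turn it back upright.

```bash
python3 -m jog '[[3,0,-0.5,0,-0.12,0],[6,0,0,0,-0.25,0],[8.5,0,1,0,-0.4,0],[11.5,0,2.4,0,-0.55,0],[13.7,0,3.9,0,-0.7,0],[15.5,0,6,0,-0.85,0],[17.2,0,8.4,0,-1.0,0],[18,0,9.5,0,-1.1,0]]'; python3 - <<'E'
from h import *
for a in (-.3,-.785): go([.6017,.244,.20],pitchR=tilt(np.radians(20),a))
E
```

```text
time_s: 30.1
ee_pos: [0.6136, 0.2107, 0.3366]
eef_rot: [3.137, -0.194, 1.923]
force: [0.4, -0.1, -1.7]
grip_width: 0.0638
grip_force: 15.0
shift cm [ 9.39  0.06 -1.8 ] rot [ 0.004 -0.494  0.002]
shift cm [15.81  0.06  4.02] rot [ 0.005 -0.979  0.001]
```

```bash
python3 -m jog '[[3,0,-1.5,0,-0.12,0],[5.5,0,-1.8,0,-0.25,0],[7.5,0,-1.8,0,-0.38,0],[9.4,0,-1.7,0,-0.5,0],[11.5,0,-0.5,0,-0.64,0],[13.3,0,1,0,-0.77,0],[14.8,0,2.8,0,-0.9,0],[15.8,0,4,0,-0.98,0]]'; python3 - <<'E'
from h import *
go([.448,.349,.20],pitchR=tilt(np.radians(38),-.785))
E
```

```text
time_s: 30.9
ee_pos: [0.5578, 0.3629, 0.3261]
eef_rot: [3.141, 0.785, 1.922]
force: [-0.2, -0.9, -2.0]
grip_width: 0.0639
grip_force: 15.0
shift cm [ 10.22 -14.7  -10.44] rot [-0.22  -0.    -0.221]
```

```bash
python3 -m jog '[[2,-3,-2,-0.05,0,-0.05],[4,-6,-4,-0.1,0,-0.1],[6,-9,-6,-0.14,0,-0.14],[8.1,-11.8,-8.3,-0.18,0,-0.18],[10.2,-14.7,-10.4,-0.22,0,-0.22],[10.2,-14.7,-10.4,-0.22,0,-0.22],[10.2,-14.7,-10.4,-0.22,0,-0.22],[10.2,-14.7,-10.4,-0.22,0,-0.22]]';  python3 - <<'E'
from h import *
go([.448,.349,.052],pitchR=tilt(np.radians(38),-.785))
t=snap('top','t13.png');s=snap('side','s13.png')
a=t['img'][130:220,100:220]; b=s['img'][290:384,200:320]
cv2.imwrite('pics/c13.png',np.hstack([cv2.resize(a,(400,300)),cv2.resize(b,(400,300))]))
E
```

```text
time_s: 31.7
ee_pos: [0.3715, 0.4476, 0.3293]
eef_rot: [3.137, 0.78, 2.228]
force: [0.2, -0.4, -1.1]
grip_width: 0.0639
grip_force: 15.0
shift cm [10.73 -0.08 10.45] rot [-0.    -0.005 -0.005]
```

View pics/c13.png

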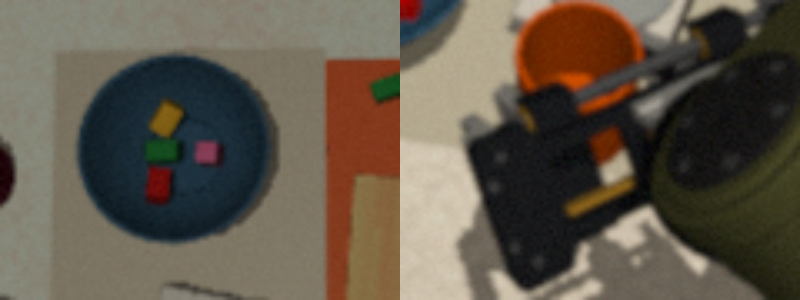

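All four blocks lie in the dish (left crop, around (170,150)) and the cup is empty and upright. I set it down.

```bash
python3 -m jog '[[2,0,2,0,0,0],[4.5,0,4.5,0,0,0],[7,0,7,0,0,0],[9,0,9,0,0,0],[10,0,9.8,0,0,0],[10.5,0,10.2,0,0,0],[10.7,-0.1,10.4,0,0,0],[10.7,-0.1,10.4,0,0,0]]' && python3 -m jog '[[0.1,0,0.1,0,0,0],[0.1,0,0.1,0,0,0],[0.1,0,0.1,0,0,0]]' && python3 -m jog '[[0,0,0,0,0,0],[0,0,0,0,0,0],[0,0,0,0,0,0],[0,0,0,0,0,0],[0,0,0,0,0,0]]' 100 && python3 -m jog '[[-2,0,-2,0,0,0],[-4.5,0,-4.5,0,0,0],[-7,0,-7,0,0,0],[-9,0,-9,0,0,0],[-12,0,-12,0,0,0],[-12,0,-12,0,0,0]]';  python3 - <<'E'
from h import *
s=snap('side','s14.png')
go([.679,.009,.2],np.radians(18)); print(ctrl.get_obs()['qpos'].round(3))
E
```

```text
time_s: 32.6
ee_pos: [0.3689, 0.4499, 0.181]
eef_rot: [3.136, 0.78, 2.227]
force: [0.0, 0.1, -1.3]
grip_width: 0.0641
grip_force: 15.0
time_s: 32.9
ee_pos: [0.3688, 0.4499, 0.1794]
eef_rot: [3.136, 0.78, 2.228]
force: [-0.6, 1.8, 1.0]
grip_width: 0.0637
grip_force: 15.0
time_s: 33.4
ee_pos: [0.3687, 0.4498, 0.1787]
eef_rot: [3.138, 0.78, 2.228]
force: [0.2, 0.0, -0.6]
grip_width: 0.0938
grip_force: 0.0
time_s: 34.0
ee_pos: [0.3691, 0.4491, 0.3541]
eef_rot: [3.126, 0.779, 2.22]
force: [-0.0, 0.2, -0.9]
grip_width: 0.094
grip_force: 0.0
shift cm [-40.32  -2.48  35.68] rot [0.142 0.77  0.326]
[ 0.904  0.463  1.475 -0.757  1.469  0.433]
```

```bash
python3 -m jog '[[0,0,-1,0,0.12,0],[0,0,-2,0,0.25,0],[-2,0,-2,0,0.38,0],[-4,0,-2,0,0.5,0],[-6,0,-2,0,0.63,0],[-8,0,-2,0,0.77,0],[-10,0,-2,0,0.78,0],[-10,0,-2,0,0.78,0]]' 50;  python3 - <<'E'
from h import *
go([.679,.009,.2],np.radians(18))
s=snap('side','s15.png')
a=s['img'][150:384,130:330]; cv2.imwrite('pics/c15.png',cv2.resize(a,(500,585)))
E
```

```text
time_s: 34.85
ee_pos: [0.4047, 0.4025, 0.4341]
eef_rot: [3.137, 0.004, 2.229]
force: [0.4, 0.0, -0.3]
grip_width: 0.0471
grip_force: 0.0
shift cm [-47.89  -2.39   5.56] rot [0.005 0.003 0.344]
```

View pics/c15.png

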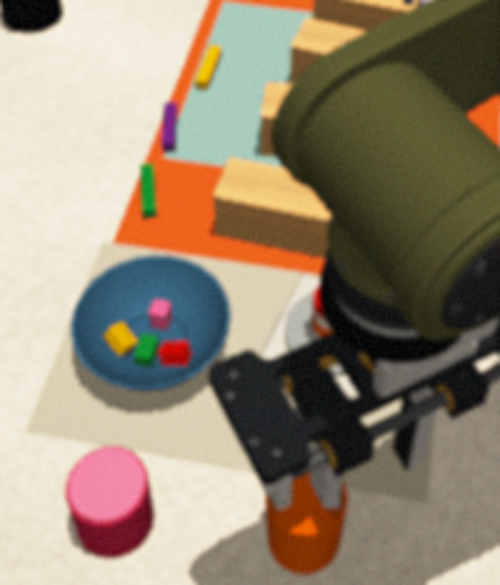

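The cup stands upright at crop (305,520) and the blocks are in the dish. Next, the green stick.

```bash
python3 -m jog '[[-5,0,0,0,0,0.05],[-10,0,0,0,0,0.1],[-15,-0.5,0,0,0,0.15],[-20,-1,0,0,0,0.2],[-25,-1.5,1,0,0,0.25],[-30,-1.5,2,0,0,0.3],[-35,-2,3,0,0,0.34],[-40,-2.4,4,0,0,0.34]]';  python3 - <<'E'
from h import *
go([.679,.009,.12],np.radians(18))
E
```

```text
time_s: 35.7
ee_pos: [0.6282, 0.0764, 0.3922]
eef_rot: [-3.141, 0.002, 1.891]
force: [-0.5, 1.7, 0.6]
grip_width: 0.0469
grip_force: 0.0
shift cm [-7.98  2.71  9.2 ] rot [-0.     0.002  0.006]
```

```bash
python3 -m jog '[[-4,1.3,3,0,0,0],[-8,2.7,6,0,0,0],[-8,2.7,9.2,0,0,0],[-8,2.7,9.2,0,0,0]]' && python3 -m jog '[[0,0,3,0,0,0],[0,0,6,0,0,0],[0,0,8.5,0,0,0],[0,0,9.7,0,0,0],[0,0,9.7,0,0,0],[0,0,9.7,0,0,0]]'; python3 - <<'E'
from h import *
go([.679,.009,.022],np.radians(18))
E
python3 -m jog '[[0,0,0,0,0,0],[0,0,0,0,0,0],[0,0,0,0,0,0],[0,0,0,0,0,0],[0,0,0,0,0,0]]' 0 15 && python3 -m jog '[[0,0,-3,0,0,0],[0,0,-6,0,0,0],[0,0,-9,0,0,0],[0,0,-12,0,0,0],[0,0,-12,0,0,0]]'; python3 - <<'E'
from h import *
go([.635,.20,.14],np.radians(18))
E
```

```text
time_s: 36.1
ee_pos: [0.678, 0.0099, 0.2952]
eef_rot: [-3.134, -0.002, 1.891]
force: [-0.2, -0.0, 0.0]
grip_width: 0.0469
grip_force: 0.0
time_s: 36.7
ee_pos: [0.6791, 0.0107, 0.2069]
eef_rot: [3.137, 0.001, 1.892]
force: [0.1, 0.2, -0.1]
grip_width: 0.0468
grip_force: 0.0
shift cm [-0.16 -0.06  0.45] rot [0.004 0.001 0.007]
time_s: 37.2
ee_pos: [0.6788, 0.0101, 0.2055]
eef_rot: [3.138, -0.0, 1.891]
force: [-0.8, -0.3, 2.0]
grip_width: 0.0158
grip_force: 15.0
time_s: 37.7
ee_pos: [0.6788, 0.0099, 0.33]
eef_rot: [3.132, 0.002, 1.891]
force: [0.3, 0.2, -0.4]
grip_width: 0.0161
grip_force: 15.0
shift cm [19.42  1.82  0.94] rot [0.009 0.002 0.006]
```

```bash
python3 -m jog '[[4,0.4,0,0,0,0],[8,0.8,0,0,0,0],[12,1.2,0,0,0,0],[16,1.4,0,0,0,0],[19.2,1.5,0.5,0,0,0],[19.2,1.5,0.9,0,0,0],[19.2,1.5,0.9,0,0,0]]' && python3 -m jog '[[0,0,2,0,0,0],[0,0,4,0,0,0],[0,0,6,0,0,0],[0,0,7.7,0,0,0],[0,0,7.7,0,0,0]]' && python3 -m jog '[[0,0,0,0,0,0],[0,0,0,0,0,0],[0,0,0,0,0,0],[0,0,-3,0,0,0],[0,0,-7,0,0,0],[0,0,-11,0,0,0],[0,0,-11,0,0,0]]' 45; python3 - <<'E'
from m import *
go([.683,-.092,.14],np.radians(13.4))
t=snap('top','t16.png')
for r in [((50,100,30),(85,255,255)),((130,80,30),(165,255,255)),((20,140,80),(32,255,255))]: print('stick',rects(t,*r,30,.012,(110,120,400,220)))
E
```

```text
time_s: 38.4
ee_pos: [0.632, 0.1972, 0.3149]
eef_rot: [3.141, -0.001, 1.892]
force: [0.4, -0.7, 0.1]
grip_width: 0.016
grip_force: 15.0
time_s: 38.9
ee_pos: [0.6323, 0.1959, 0.2366]
eef_rot: [-3.14, -0.001, 1.89]
force: [0.7, -0.8, 0.2]
grip_width: 0.0159
grip_force: 15.0
time_s: 39.6
ee_pos: [0.6324, 0.197, 0.3565]
eef_rot: [3.128, 0.0, 1.891]
force: [-0.5, 0.2, 0.2]
grip_width: 0.0421
grip_force: 0.0
shift cm [-29.02  -4.35   3.56] rot [ 0.013 -0.     0.087]
stick [(155, 171, 633, 193, 67, 29, -74.9)]
stick [(261, 152, 683, -92, 67, 15, -76.6)]
stick [(302, 158, 662, -205, 68, 14, 89.2)]
```

```bash
python3 -m jog '[[-5,-0.7,0,0,0,0.02],[-10,-1.4,0,0,0,0.04],[-15,-2.1,0,0,0,0.06],[-20,-2.8,1,0,0,0.087],[-25,-3.6,2,0,0,0.087],[-29,-4.4,3.6,0,0,0.087],[-29,-4.4,3.6,0,0,0.087],[-29,-4.4,3.6,0,0,0.087]]'; python3 - <<'E'
from h import *
go([.683,-.092,.024],np.radians(13.4))
E
```

```text
time_s: 40.45
ee_pos: [0.6817, -0.0929, 0.3116]
eef_rot: [3.141, -0.002, 1.803]
force: [0.3, -0.2, 0.6]
grip_width: 0.0423
grip_force: 0.0
shift cm [ 0.04  0.14 10.72] rot [ 0.001 -0.002 -0.002]
```

```bash
python3 -m jog '[[0,0.1,3,0,0,0],[0,0.1,6,0,0,0],[0,0.1,9,0,0,0],[0,0.1,10.7,0,0,0],[0,0.1,10.7,0,0,0],[0,0.1,10.7,0,0,0]]' && python3 -m jog '[[0,0,0,0,0,0],[0,0,0,0,0,0],[0,0,0,0,0,0],[0,0,0,0,0,0],[0,0,0,0,0,0]]' 0 15 && python3 -m jog '[[0,0,-3,0,0,0],[0,0,-6,0,0,0],[0,0,-9,0,0,0],[0,0,-12,0,0,0],[0,0,-12,0,0,0]]'; python3 - <<'E'
from h import *
go([.605,.193,.14],np.radians(18))
E
```

```text
time_s: 41.05
ee_pos: [0.6835, -0.0912, 0.2073]
eef_rot: [3.138, -0.0, 1.805]
force: [-0.2, 0.3, -0.1]
grip_width: 0.0421
grip_force: 0.0
time_s: 41.55
ee_pos: [0.6832, -0.0919, 0.2066]
eef_rot: [3.138, -0.0, 1.804]
force: [-1.4, -0.5, 4.2]
grip_width: 0.0158
grip_force: 15.0
time_s: 42.05
ee_pos: [0.6831, -0.092, 0.3309]
eef_rot: [3.132, 0.002, 1.804]
force: [0.6, 0.1, 1.3]
grip_width: 0.016
grip_force: 15.0
shift cm [29.54 -1.01  0.98] rot [ 0.009  0.002 -0.081]
```

```bash
python3 -m jog '[[5,-0.2,0,0,0,0],[10,-0.4,0,0,0,0],[15,-0.6,0,0,0,-0.03],[20,-0.8,0,0,0,-0.06],[25,-1,0.5,0,0,-0.08],[29.5,-1,1,0,0,-0.08],[29.5,-1,1,0,0,-0.08],[29.5,-1,1,0,0,-0.08]]' && python3 -m jog '[[0,0,2,0,0,0],[0,0,4,0,0,0],[0,0,6,0,0,0],[0,0,7.3,0,0,0],[0,0,7.3,0,0,0]]' && python3 -m jog '[[0,0,0,0,0,0],[0,0,0,0,0,0],[0,0,0,0,0,0],[0,0,-3,0,0,0],[0,0,-7,0,0,0],[0,0,-11,0,0,0],[0,0,-11,0,0,0]]' 45; python3 - <<'E'
from m import *
go([.662,-.205,.14],np.radians(-.8))
t=snap('top','t17.png')
for r in [((50,100,30),(85,255,255)),((130,80,30),(165,255,255)),((20,140,80),(32,255,255))]: print('stick',rects(t,*r,30,.012,(110,120,400,220)))
E
```

```text
time_s: 42.85
ee_pos: [0.6045, 0.1934, 0.3154]
eef_rot: [3.14, -0.0, 1.886]
force: [0.3, 0.3, -0.1]
grip_width: 0.0156
grip_force: 15.0
time_s: 43.35
ee_pos: [0.605, 0.1917, 0.2413]
eef_rot: [-3.141, -0.001, 1.883]
force: [-1.3, 0.7, 0.5]
grip_width: 0.0157
grip_force: 15.0
time_s: 44.05
ee_pos: [0.605, 0.1928, 0.36]
eef_rot: [3.129, 0.0, 1.884]
force: [0.3, -0.4, 0.4]
grip_width: 0.0422
grip_force: 0.0
shift cm [-39.6   -6.9    3.88] rot [ 0.013 -0.002  0.328]
stick [(154, 170, 636, 194, 67, 24, -72.0)]
stick [(153, 179, 613, 196, 67, 17, -69.9)]
stick [(302, 158, 662, -205, 68, 14, 89.2)]
```

```bash
python3 -m jog '[[-5,-0.8,0,0,0,0.05],[-10,-1.7,0,0,0,0.1],[-15,-2.5,0,0,0,0.15],[-20,-3.4,0,0,0,0.2],[-25,-4.3,1,0,0,0.25],[-30,-5.2,2,0,0,0.3],[-35,-6,3,0,0,0.328],[-38,-6.9,3.8,0,0,0.328]]'; python3 - <<'E'
from h import *
go([.662,-.205,.1],np.radians(-.8))
E
```

```text
time_s: 44.9
ee_pos: [0.6562, -0.1927, 0.3132]
eef_rot: [3.14, -0.002, 1.554]
force: [1.0, 0.3, -0.4]
grip_width: 0.042
grip_force: 0.0
shift cm [-1.23  0.6   3.28] rot [ 0.001 -0.002 -0.003]
```

```bash
python3 -m jog '[[-1.2,0.6,3.2,0,0,0],[-1.2,0.6,3.2,0,0,0],[-1.2,0.6,6,0,0,0],[-1.2,0.6,9,0,0,0],[-1.2,0.6,10.9,0,0,0],[-1.2,0.6,10.9,0,0,0],[-1.2,0.6,10.9,0,0,0]]' && python3 -m jog '[[0,0,0,0,0,0],[0,0,0,0,0,0],[0,0,0,0,0,0],[0,0,0,0,0,0],[0,0,0,0,0,0]]' 0 15 && python3 -m jog '[[0,0,-3,0,0,0],[0,0,-6,0,0,0],[0,0,-9,0,0,0],[0,0,-13,0,0,0],[0,0,-13,0,0,0]]' && python3 -m jog '[[5,0,0,0,0,0],[10,0,0,0,0,0],[15,0,0,0,0,0],[20,0,0,0,0,0],[25,0,0,0,0,0],[30,0,0,0,0,0],[35,0,0,0,0,0],[35,0,0,0,0,0]]'; python3 - <<'E'
from h import *
go([.625,.193,.14],np.radians(18))
E
```

```text
time_s: 45.6
ee_pos: [0.6628, -0.2011, 0.2071]
eef_rot: [3.139, -0.001, 1.557]
force: [0.2, -1.0, 0.6]
grip_width: 0.0423
grip_force: 0.0
time_s: 46.1
ee_pos: [0.6626, -0.202, 0.2065]
eef_rot: [3.138, -0.001, 1.556]
force: [-0.9, 0.3, 5.1]
grip_width: 0.0158
grip_force: 15.0
time_s: 46.6
ee_pos: [0.6624, -0.2023, 0.3421]
eef_rot: [3.131, 0.002, 1.556]
force: [-0.4, -0.2, 0.4]
grip_width: 0.0162
grip_force: 15.0
time_s: 47.4
ee_pos: [0.6664, 0.1536, 0.3355]
eef_rot: [3.14, -0.002, 1.562]
force: [0.2, -0.5, 0.5]
grip_width: 0.0159
grip_force: 15.0
shift cm [ 3.9  -4.18  1.51] rot [ 0.002 -0.002 -0.323]
```

```bash
python3 -m jog '[[2,-2,1,0,0,-0.1],[3.9,-4.2,1.5,0,0,-0.2],[3.9,-4.2,1.5,0,0,-0.323],[3.9,-4.2,1.5,0,0,-0.323],[3.9,-4.2,4,0,0,-0.323],[3.9,-4.2,6.5,0,0,-0.323],[3.9,-4.2,7.7,0,0,-0.323],[3.9,-4.2,7.7,0,0,-0.323]]' && python3 -m jog '[[0,0,0,0,0,0],[0,0,0,0,0,0],[0,0,0,0,0,0],[0,0,-3,0,0,0],[0,0,-7,0,0,0],[0,0,-11,0,0,0],[0,0,-15,0,0,0],[0,0,-15,0,0,0]]' 38 && python3 -m jog '[[-5,0,0,0,0,0],[-10,0,0,0,0,0],[-15,0,0,0,0,0],[-20,0,0,0,0,0],[-25,0,0,0,0,0],[-30,0,0,0,0,0],[-30,-5,0,0,0,0],[-30,-10,0,0,0,0]]'; python3 - <<'E'
from m import *
t=snap('top','t18.png')
for r in [((50,100,30),(85,255,255)),((130,80,30),(165,255,255)),((20,140,80),(32,255,255))]: print('stick',rects(t,*r,30,.03,(110,120,400,220)))
print('wood',rects(t,(12,50,90),(25,160,255),200,.065,(190,150,400,300)))
a=t['img'][130:270,60:400]; cv2.imwrite('pics/a18.png',cv2.resize(cv2.convertScaleAbs(a,alpha=1.5),(800,329),interpolation=cv2.INTER_CUBIC))
E
```

```text
time_s: 48.2
ee_pos: [0.626, 0.1869, 0.2575]
eef_rot: [-3.141, -0.001, 1.876]
force: [-0.4, -0.8, -0.2]
grip_width: 0.0159
grip_force: 15.0
time_s: 49.0
ee_pos: [0.6254, 0.1873, 0.4164]
eef_rot: [3.128, 0.0, 1.879]
force: [-0.2, 0.4, 0.3]
grip_width: 0.0357
grip_force: 0.0
time_s: 49.8
ee_pos: [0.6234, -0.1303, 0.4046]
eef_rot: [-3.141, -0.003, 1.878]
force: [0.9, -0.7, 1.3]
grip_width: 0.036
grip_force: 0.0
stick []
stick [(153, 180, 607, 193, 75, 22, -71.1)]
stick [(154, 166, 644, 190, 73, 40, -70.8)]
wood [(215, 208, 528, 27, 131, 57, -4.4), (357, 224, 483, -329, 130, 57, -6.8)]
```

View pics/a18.png

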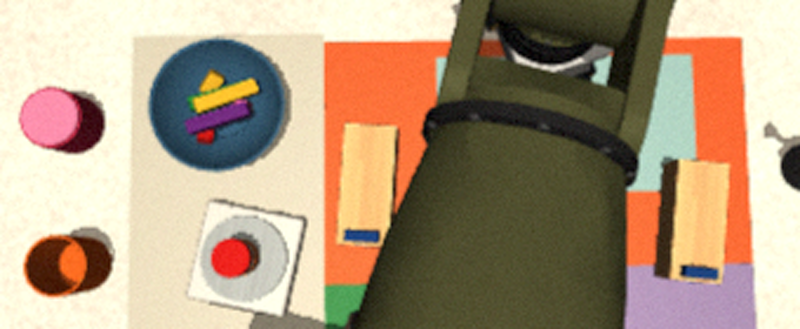

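All sticks and blocks are in the dish, the pot is on the pan, the cup is upright and the boxes are shut. I make a quick check of the hidden boxes, then hand in.

```bash
python3 -m jog '[[-12,-5,0,0,0,0],[-12,-10,0,0,0,0],[-12,-15,0,0,0,0],[-12,-20,0,0,0,0],[-12,-22,0,0,0,0],[-12,-22,0,0,0,0],[-12,-22,0,0,0,0],[-12,-22,0,0,0,0]]'; python3 - <<'E'
from m import *
for n in('top','side'):
    t=snap(n,n+'19.png'); z=.065 if n=='top' else .083
    print('wood',rects(t,(12,50,90),(25,160,255),200,.065,(190,130,400,300)) if n=='top' else '')
    print('tab',rects(t,(105,120,30),(125,255,255),10,.083,(190,100,400,300)))
print(ctrl.get_obs()['joint_vel'].round(3))
E
```

```text
time_s: 50.65
ee_pos: [0.4502, -0.3093, 0.4085]
eef_rot: [3.138, 0.0, 1.879]
force: [-0.0, -0.2, -0.8]
grip_width: 0.0358
grip_force: 0.0
wood [(215, 208, 528, 28, 131, 57, -4.4), (268, 215, 508, -106, 131, 70, 8.6), (313, 221, 492, -218, 130, 57, -8.7), (351, 222, 486, -314, 126, 24, -8.9)]
tab [(213, 230, 474, 31, 32, 8, 84.1), (272, 237, 454, -111, 32, 9, -84.9), (311, 243, 437, -209, 33, 9, 81.8), (358, 246, 428, -322, 32, 7, 88.8)]
wood 
tab [(263, 226, 472, 41, 38, 7, 87.8), (278, 189, 453, -103, 41, 6, -82.9), (288, 168, 437, -197, 38, 7, 84.3)]
[ 0.005  0.005  0.002 -0.001 -0.001 -0.003]
```

```bash
python3 -c "
from station import ctrl
print(ctrl.hand_in())"
```

```text
the job is handed in; nothing more can be done
None
```

I handed the job in at about 51 s; it returned no verdict. In the last pictures the full pot stands on the pan, all four boxes are shut, all four blocks and three sticks are in the dish, the cup stands upright and clear, and the jar and tub were not touched.

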